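# Clamp the open storage jar shut

### The job

One of the two glass clip-top jars stands open: push its lid down with the fingertips until it is fully shut, then push its red clamp lever down past centre so that it snaps over into the clamped position. The jar is only to be pressed, not picked up, tipped or shoved out of its place. Leave the clamped jar and everything else on the block where they are, and finish with the hand clear.

Things in the scene. Friction and masses are not known exactly. Their poses are not given: they have to be found in the camera images.
- jar: The OPEN jar: squat clear glass clip-top jar, 110 mm in diameter, 114 mm tall with its lid shut, 1.3 kg in all, standing loose on the block. Origin at the centre of its underside; z up; its front, where the clamp lever is, faces its own -x; the lid's hinge is at the back (+x side, 56 mm from the axis, 104 mm up).
- jar_lid (a joint): Opening angle of the open jar's glass lid (108 mm disc with an orange seal), rad: 0 = lying shut on the rim, grows as the front edge rises; a stiff hinge keeps it where it is left. Starts at 0.35 to 0.75. Pressing down on the lid's front half with a newton or two lowers it; at 0 it rests on the rim.
- lid_press (a point): Point on the upper face of the jar's lid, 78 mm from the hinge (22 mm in front of the jar's axis when shut), moves with the lid. 114 mm above the block when shut.
- jar_lever (a joint): Angle of the open jar's clamp lever, rad: 0 = open (slants up and outward, 49 degrees above level), 2.1 = clamped (hangs down along the jar's front, 72 degrees below level). A spring drives it to the nearer stop; dead centre is 1.05 (11 degrees below level). About 4 to 6 N straight down on the tab starts it, less towards centre; past it, it snaps by itself. A thin wire loop swings with it.
- lever_tab (a point): Centre of the lever's red plastic thumb tab (30 mm along the lever, 44 wide, 5 thick), 47 mm from the pivot; the lever ends 62 mm from it. The pivot lies along the jar's y, 60 mm in front of the jar's axis, 86 mm up. Open, the tab's centre is 91 mm in front of the axis and 121 mm above the block, the lever's end 101 mm in front and 133 mm up.
- shut_jar: A twin of the jar, already shut and clamped (red tab hanging down its front). Leave alone. 110 mm diameter, 114 mm tall, loose. Origin: centre of its underside; front faces its -x.
- bowl: Steel mixing bowl, 210 mm across, 75 mm high, with a blue plastic clip on its rim (top at 89 mm). Origin: centre of its underside. Bystander.
- plate: Lower (green) of two stacked melamine plates, 190 mm across. Origin: centre of its underside. Bystander.
- plate_top: Upper (yellow) plate of the stack, 140 mm across. Origin: centre of its underside. Bystander.
- mug: Blue ceramic mug, 80 mm across, 85 mm high. Origin: centre of its underside. Bystander.
- spoon: White ceramic spoon, 190 mm long, lying along its own x on the block. Bystander.
- pin: Thin birch rolling pin, 360 mm long, 32 mm thick, lying along its own x on the block; origin under its middle. Bystander.
Not all that is in view belongs to the job. Leave any pink look-alike of the jar alone.

How it is judged:
By the outcome, as a careful person would: the job done as asked, in the order asked, and still so for the second after the job is handed in, with the robot touching nothing.
It also fails if it takes over 38 s, if anything falls off the work surface, if the arm or the gripper's body presses on something with over 40 N, if the wrist force passes 120 N, or if a joint passes its speed limit or range.

### The arm

A 7-joint arm with a two-finger parallel gripper is mounted at the origin on the work surface. World frame = base frame: x ahead of the robot, y to its left, z up, the work surface at z = 0. Lengths are in m, angles in rad, forces in N, time in s.
With the tool pointing down it reaches from about 0.4 to 0.85 m from the base axis. Payload 10.4 kg.
Tool frame: the origin (TCP) lies on the centre line of the jaws, within the pads' length; the fingertips stand 11 mm ahead of it and the grasp point (between the pads) lies 8 mm behind it; z points along the fingers, x is the direction in which the jaws open and shut, and the axes are right-handed (so a half turn about z gives the same grasp; the last joint's range is limited). The gripper opens to 85 mm and grips with 20 to 120 N. Pads are 22 mm wide; open, the fingers measure 114 mm over their backs; the gripper's body (76 mm by 85 mm) begins 54 mm behind the grasp point. The pads swing forward as they close: fully open they stand 13 mm farther back than shut.
Start: joints at [-1.227, 0.332, -0.065, 1.46, 0.022, 1.35, -0.088], TCP at [0.224, 0.583, 0.242] pointing down, gripper open.
Joint ranges: [-2.6, 2.6], [-0.5, 2.12], [-1.47, 1.34], [0.16, 2.42], [-1.27, 4.41], [0.06, 2.06], [-2.6, 2.6]. Speed limits (rad/s): [2.22, 2.22, 2.79, 2.79, 3.14, 3.14, 3.14].

### API

Orientations are given as a unit quaternion [x, y, z, w].
In Python, from workcell import get_obs, camera, hand_in, boxes_of, silhouettes, pinpoint gives the robot as it stands.
- The arm moves only by the shell command python3 -m creep 'ROWS' [FORCE]. ROWS is JSON, one flat list of numbers, 7 for each row, row after row: the shift along the tool's x, y, z in cm, then the turn, a rotation vector about the tool's x, y, z in degrees, then the finger opening in cm, from 0 to 8.54. A call has 1 to 20 rows; each row is the pose to reach, as a shift and turn from the pose commanded when the call began, along the tool's axes at that moment; what a row does not reach only later rows make up. A row lasts 1/12 s, in which the tool goes at most 41.7 mm and 7.16 degrees, less where a joint would pass 70% of its speed; a pose out of reach is approached as far as the arm can. A call with a gripper value outside its range is refused whole. The fingers move at their own pace and stop on an object; FORCE is the grip in N (left out, the last holds). Time passes only in rows, so rows that repeat a pose let the fingers close. It gives the time, the measured TCP pose, the force and the opening at its end, in the units of the state.
- get_obs(): the state, without advancing time (a new reading comes with each control period).
- camera(name): name is "side" or "top"; returns a dict with "pixels" (400x640x3 uint8, red, green, blue), "range_z" (400x640 float32, m along the optical axis (not along the pixel's ray), 0 where there is no reading), "intrinsics" (3x3 intrinsics, pixels), "D" ([k1, k2, p1, p2, k3] as OpenCV has them; the pictures are not rectified), "T" (4x4, takes a point from camera to world coordinates). Camera axes: x right, y down, z forward; pixel columns grow to the right and rows downward; lengths in m; the calibration is good to about 2 mm. A picture is of the moment at which its call begins.
- hand_in(): hands the job in, once; it reports no verdict.
Trained networks look in a picture, given as the dict that the camera call returned (one of the last four; its "shot" number tells which), for a name from the list of things; names that differ only in an ending like _2 or _b are one class to them, and where a whole thing is asked for, a point or a joint stands for the part that bears it (a point fixed in the world has none). Each returns a list of dicts, best first, with "conf" (0 to 1); they miss things now and then, are a little off and sometimes report something else, mostly with a low value. They report only what shows in the picture. A call takes as long as a camera call. They do not tell look-alikes from the thing itself.
- boxes_of(picture, query): "at" ([x, y, z] in m, in world coordinates, good to about 4 mm: the middle of the surface that is visible of it).
- silhouettes(picture, query): "pixels" (400x640 bool, what is visible of it).
- pinpoint(picture, query): "at" ([x, y, z] in m, in world coordinates, good to about 4 mm: a listed point, or the origin of a listed thing).
The state is a dict: "clock": time; "joint_pos": joint angles; "joint_velocities": joint speeds; "tau": joint torques, N m; "position": TCP position; "ee_rot": TCP orientation; "ft_force": force on the tool from outside, world axes, zero at the start; "torque": the same for the moment, N m; "grip_width": opening from 0.0 (shut) to 1.0 (fully open).
Only numpy, scipy, OpenCV 4.12 (cv2) and the standard library are available. Lean on these libraries where they do the work, as an engineer would, in place of code of your own. Each camera call takes 0.05 s, during which the arm holds its last target. There are 200 camera calls.

## Working session

There is one attempt and no reset: what is moved stays moved. The work goes in short steps, Python scripts to look and compute and a shell command to move; the robot and the scene stay as the last step left them, time stands still between calls to the robot, and variables do not carry over. Pictures are saved under pics/ and viewed, on a budget of 10 in all, crops included, one or two more only if the job needs it, and the job is handed in when it is done.

```bash
mkdir -p pics
python3 - <<'E'
from workcell import *
import cv2,numpy as np
o=get_obs();print({k:np.round(v,3).tolist() for k,v in o.items()})
for n in("side","top"):
    c=camera(n);cv2.imwrite(f"pics/{n}0.png",c["pixels"][:,:,::-1])
    print(n,c["T"].round(3).tolist(),c["intrinsics"].round(1).tolist(),c["D"])
    for q in("jar","shut_jar","lid_press","lever_tab","bowl","mug","plate","spoon","pin"):
        print(q,[(np.round(d["at"],3).tolist(),round(d["conf"],2)) for d in pinpoint(c,q)[:3]])
E
```

```text
{'clock': 0.0, 'joint_pos': [-1.227, 0.333, -0.065, 1.461, 0.022, 1.35, -0.089], 'joint_velocities': [0.002, 0.0, 0.001, -0.001, 0.0, -0.0, 0.001], 'tau': [-0.0, -62.545, 0.049, -39.162, 0.016, 0.01, -0.0], 'position': [0.224, 0.583, 0.242], 'ee_rot': [0.824, 0.566, -0.001, 0.0], 'ft_force': [0.241, -0.328, 0.356], 'torque': [0.034, 0.007, 0.01], 'grip_width': 1.001}
side [[0.715, -0.436, 0.547, -0.373], [-0.699, -0.423, 0.576, -0.971], [-0.019, -0.794, -0.607, 1.128], [0.0, 0.0, 0.0, 1.0]] [[504.8, 0.0, 316.4], [0.0, 504.8, 198.6], [0.0, 0.0, 1.0]] [-0.07995324  0.          0.          0.          0.        ]
jar [([0.404, -0.24, -0.004], 0.9), ([0.616, 0.139, 0.004], 0.77), ([0.347, 0.203, 0.007], 0.59)]
shut_jar [([0.626, -0.107, 0.003], 0.57)]
lid_press [([0.37, 0.217, 0.119], 0.79), ([0.38, -0.228, 0.111], 0.7), ([0.613, 0.146, 0.156], 0.56)]
lever_tab [([0.423, 0.262, 0.118], 0.6), ([0.534, 0.174, 0.119], 0.51), ([0.315, -0.205, 0.122], 0.45)]
bowl []
mug [([0.421, 0.424, -0.003], 0.55)]
plate [([0.596, 0.463, 0.001], 0.88)]
spoon [([0.37, -0.018, 0.0], 0.6)]
pin [([0.754, -0.011, 0.001], 0.87)]
top [[-0.006, -0.991, 0.136, 0.378], [-1.0, 0.005, -0.005, 0.017], [0.005, -0.136, -0.991, 1.511], [0.0, 0.0, 0.0, 1.0]] [[424.3, 0.0, 317.4], [0.0, 424.3, 202.8], [0.0, 0.0, 1.0]] [0.02513094 0.         0.         0.         0.        ]
jar [([0.353, 0.198, 0.0], 0.94), ([0.404, -0.235, -0.002], 0.78), ([0.614, 0.146, -0.003], 0.77)]
shut_jar [([0.627, -0.106, -0.003], 0.96)]
lid_press [([0.366, 0.21, 0.114], 0.89), ([0.378, -0.229, 0.113], 0.75), ([0.61, 0.151, 0.154], 0.67)]
lever_tab [([0.42, 0.26, 0.118], 0.49), ([0.319, -0.206, 0.127], 0.47), ([0.749, -0.009, -0.002], 0.28)]
bowl [([0.635, -0.47, 0.001], 0.65)]
mug [([0.421, 0.425, 0.001], 0.75), ([0.614, 0.148, 0.152], 0.23)]
plate []
spoon [([0.369, -0.012, 0.0], 0.89), ([0.534, 0.178, 0.12], 0.2)]
pin [([0.751, -0.01, -0.003], 0.77)]
```

View pics/side0.png

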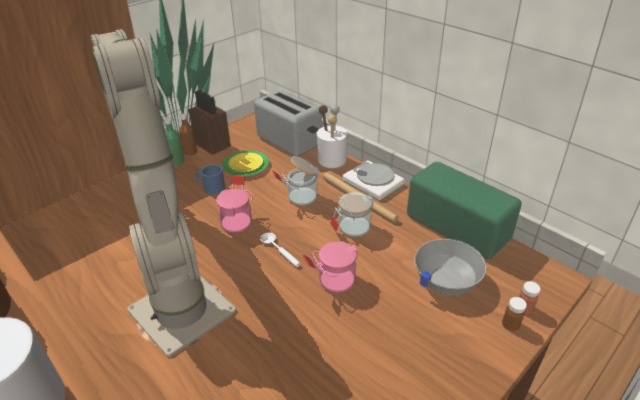

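View pics/top0.png

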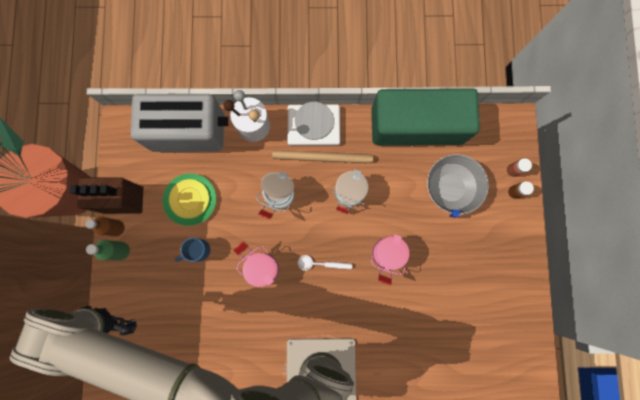

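The side view shows the open clear jar at about (300,180), with its lid up and its red tab at (278,176). The top view has it at (277,188), tab at (265,213). The pink jars are look-alikes. Jar ≈ (0.615, 0.143), front facing (-0.93, 0.38), which already matches tool -y. I'll close the fingers and go over the lid.

```bash
python3 -m creep '[-27,50.8,0,0,0,0,0,-27,50.8,0,0,0,0,0,-27,50.8,0,0,0,0,0,-27,50.8,0,0,0,0,0,-27,50.8,0,0,0,0,0,-27,50.8,0,0,0,0,0,-27,50.8,0,0,0,0,0,-27,50.8,0,0,0,0,0,-27,50.8,0,0,0,0,0,-27,50.8,0,0,0,0,0,-27,50.8,0,0,0,0,0,-27,50.8,0,0,0,0,0,-27,50.8,0,0,0,0,0,-27,50.8,0,0,0,0,0,-27,50.8,0,0,0,0,0,-27,50.8,0,0,0,0,0,-27,50.8,0,0,0,0,0,-27,50.8,0,0,0,0,0]' 40
cat > look.py <<'E'
import sys,cv2,numpy as np
from workcell import *
tag=sys.argv[1]
o=get_obs();p=np.array(o["position"]);print(round(o["clock"],2),p.round(4),np.round(o["ee_rot"],3),np.round(o["ft_force"],1),round(o["grip_width"],2))
ims=[]
for n in("side","top"):
    c=camera(n)
    uv,_=cv2.projectPoints(np.array([[.58,.155,.12]]),cv2.Rodrigues(c["T"][:3,:3].T)[0],-c["T"][:3,:3].T@c["T"][:3,3],c["intrinsics"],c["D"])
    u,v=uv.ravel().astype(int);u0=np.clip(u-60,0,520);v0=np.clip(v-60,0,280)
    ims.append(cv2.resize(c["pixels"][v0:v0+120,u0:u0+120,::-1],(400,400),interpolation=cv2.INTER_CUBIC))
    for q in("jar","lid_press","lever_tab"):
        print(n,q,[(np.round(d["at"],3).tolist(),round(d["conf"],2)) for d in pinpoint(c,q) if np.hypot(d["at"][0]-.59,d["at"][1]-.15)<.12])
cv2.imwrite(f"pics/{tag}.png",np.hstack(ims))
E
python3 look.py a
```

```text
clock: 2.5
position: [0.6009, 0.1507, 0.2423]
ee_rot: [0.824, 0.567, 0.0, -0.0]
ft_force: [0.3, 0.1, 0.3]
grip_width: 0.001
2.5 [0.6009 0.1507 0.2423] [ 0.824  0.567  0.    -0.   ] [0.3 0.1 0.3] 0.0
side jar [([0.617, 0.141, 0.004], 0.65)]
side lid_press [([0.614, 0.146, 0.156], 0.68)]
side lever_tab [([0.537, 0.178, 0.119], 0.62)]
top jar [([0.613, 0.145, -0.003], 0.48)]
top lid_press [([0.614, 0.145, 0.154], 0.73)]
top lever_tab []
```

View pics/a.png

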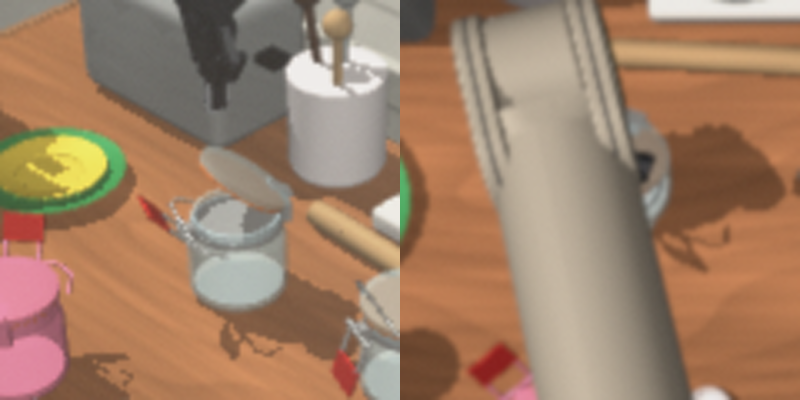

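The side view has the fingertips above the lid at (215,100), and the lid is still open. Now I'll press down gradually.

```bash
python3 -m creep '[0,0,2,0,0,0,0,0,0,4,0,0,0,0,0,0,5.5,0,0,0,0,0,0,6.5,0,0,0,0,0,0,7.2,0,0,0,0,0,0,7.9,0,0,0,0,0,0,8.6,0,0,0,0,0,0,9.2,0,0,0,0,0,0,9.7,0,0,0,0,0,0,9.7,0,0,0,0]'
python3 look.py b
```

```text
clock: 3.73
position: [0.6012, 0.1492, 0.1443]
ee_rot: [0.824, 0.566, -0.0, -0.0]
ft_force: [-0.1, -0.9, -0.7]
grip_width: -0.001
3.73 [0.6012 0.1492 0.1443] [ 0.824  0.566 -0.    -0.   ] [-0.1 -0.9 -0.7] -0.0
side jar [([0.615, 0.142, 0.003], 0.85)]
side lid_press [([0.601, 0.154, 0.129], 0.75)]
side lever_tab [([0.534, 0.176, 0.119], 0.58)]
top jar [([0.611, 0.147, -0.004], 0.44)]
top lid_press [([0.602, 0.151, 0.128], 0.55)]
top lever_tab []
```

View pics/b.png

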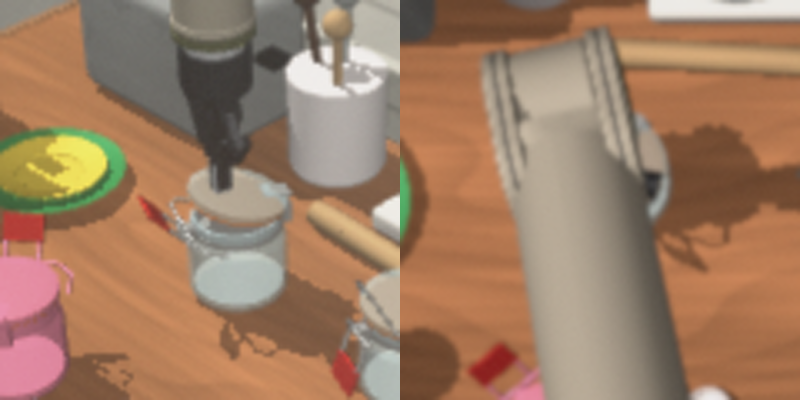

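The side view shows the fingertips on the lid at (220,188), lid about 0.19 rad open. The tip offset of 11 mm is confirmed, so the lid should be shut at TCP z ≈ 0.125.

```bash
python3 -m creep '[0,0,0.6,0,0,0,0,0,0,1.1,0,0,0,0,0,0,1.6,0,0,0,0,0,0,1.9,0,0,0,0,0,0,2.0,0,0,0,0,0,0,2.0,0,0,0,0]'
python3 look.py c
```

```text
clock: 4.63
position: [0.6012, 0.1493, 0.1252]
ee_rot: [0.824, 0.566, -0.0, -0.0]
ft_force: [-2.4, 0.3, 3.8]
grip_width: 0.007
4.63 [0.6012 0.1493 0.1252] [ 0.824  0.566 -0.    -0.   ] [-2.4  0.3  3.8] 0.01
side jar [([0.616, 0.142, 0.003], 0.72)]
side lid_press [([0.594, 0.153, 0.11], 0.67)]
side lever_tab [([0.535, 0.176, 0.123], 0.61)]
top jar [([0.613, 0.145, -0.004], 0.48)]
top lid_press [([0.595, 0.151, 0.112], 0.63)]
top lever_tab []
```

```bash
python3 -m creep '[0,0,0.2,0,0,0,0,0,0,0.4,0,0,0,0,0,0,0.4,0,0,0,0]'
```

```text
clock: 5.28
position: [0.6018, 0.1493, 0.1248]
ee_rot: [0.824, 0.566, 0.001, -0.0]
ft_force: [-15.4, -2.6, 32.6]
grip_width: 0.003
```

Reaction force rises sharply with no travel (32 N at z = 0.125), so the lid is fully shut. Next I'll lift and go over the tab.

```bash
python3 -m creep '[0,0,-2,0,0,0,0,0,0,-4,0,0,0,0,0,-1,-4.5,0,0,0,0,0,-4,-4.5,0,0,0,0,0,-6.5,-4.5,0,0,0,0,0,-6.5,-4.5,0,0,0,0,0,-6.5,-4.5,0,0,0,0]'
python3 look.py d
```

```text
clock: 5.87
position: [0.5397, 0.1735, 0.166]
ee_rot: [0.824, 0.567, 0.0, -0.0]
ft_force: [1.1, -0.9, 1.1]
grip_width: 0.002
5.87 [0.5397 0.1735 0.166 ] [ 0.824  0.567  0.    -0.   ] [ 1.1 -0.9  1.1] 0.0
side jar [([0.616, 0.14, 0.002], 0.7)]
side lid_press [([0.595, 0.153, 0.112], 0.89)]
side lever_tab [([0.537, 0.175, 0.121], 0.58)]
top jar [([0.614, 0.144, -0.004], 0.7)]
top lid_press [([0.593, 0.154, 0.11], 0.67)]
top lever_tab []
```

View pics/d.png

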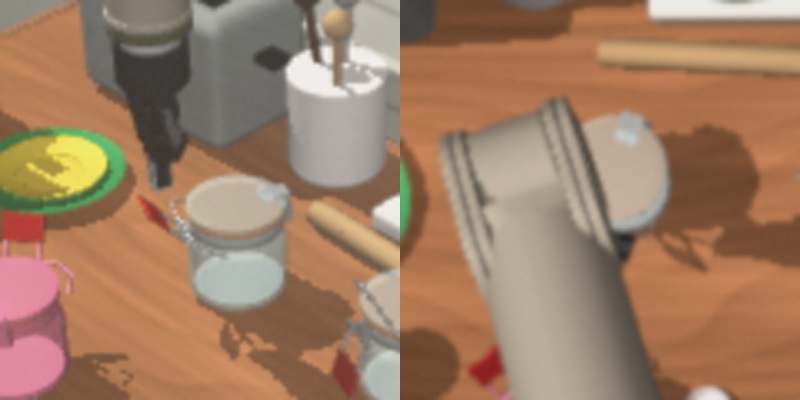

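The lid looks shut flat. The fingertips at (160,185) stand just above the inner side of the tab at (153,210). I'll follow the lever's arc down.

```bash
python3 -m creep '[0,0,1.5,0,0,0,0,0,0,2.5,0,0,0,0,0,0,3.1,0,0,0,0,0,-0.2,3.7,0,0,0,0,0,-0.5,4.3,0,0,0,0,0,-0.8,4.9,0,0,0,0,0,-1.1,5.4,0,0,0,0,0,-1.4,5.9,0,0,0,0,0,-1.4,5.9,0,0,0,0]'
python3 look.py e
```

```text
clock: 7.02
position: [0.5274, 0.1777, 0.1067]
ee_rot: [0.824, 0.566, -0.0, -0.0]
ft_force: [1.5, -0.9, 1.8]
grip_width: -0.002
7.02 [0.5274 0.1777 0.1067] [ 0.824  0.566 -0.    -0.   ] [ 1.5 -0.9  1.8] -0.0
side jar [([0.616, 0.14, 0.004], 0.85)]
side lid_press [([0.598, 0.151, 0.116], 0.93)]
side lever_tab [([0.52, 0.18, 0.094], 0.54)]
top jar [([0.613, 0.147, -0.003], 0.73)]
top lid_press [([0.594, 0.154, 0.109], 0.67)]
top lever_tab []
```

View pics/e.png

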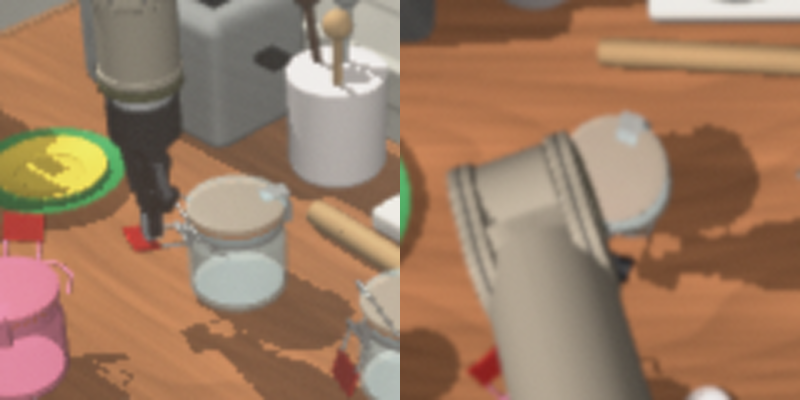

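The tab at (140,238) is moving down under the fingers and the jar hasn't moved. I'll continue past centre.

```bash
python3 -m creep '[0,-0.4,0.4,0,0,0,0,0,-0.8,0.8,0,0,0,0,0,-1,1.3,0,0,0,0,0,-1,1.8,0,0,0,0,0,-1,2.3,0,0,0,0,0,-1,2.7,0,0,0,0,0,-1,2.7,0,0,0,0,0,-1,2.7,0,0,0,0]'
python3 look.py f
```

```text
clock: 8.08
position: [0.5182, 0.181, 0.0798]
ee_rot: [0.824, 0.566, -0.0, -0.0]
ft_force: [0.5, 0.6, -0.2]
grip_width: 0.002
8.08 [0.5182 0.181  0.0798] [ 0.824  0.566 -0.    -0.   ] [ 0.5  0.6 -0.2] 0.0
side jar [([0.617, 0.141, 0.001], 0.73)]
side lid_press [([0.598, 0.155, 0.11], 0.61)]
side lever_tab [([0.551, 0.17, 0.041], 0.57)]
top jar [([0.616, 0.146, -0.003], 0.62)]
top lid_press [([0.598, 0.154, 0.111], 0.93)]
top lever_tab []
```

View pics/f.png

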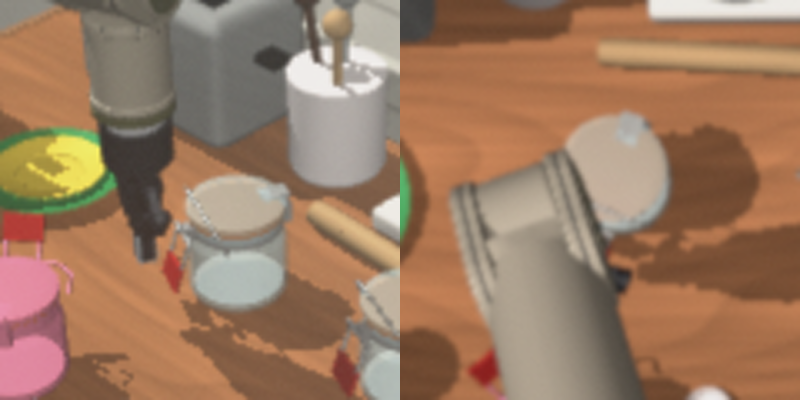

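It snapped: the tab is at (173,270) in the picture, z = 0.041, which matches 72° below level. The wire is over the lid. I'll retreat outward, then up.

```bash
python3 -m creep '[0,-1,-1,0,0,0,0,0,-1,-4,0,0,0,0,0,-1,-8,0,0,0,0,0,-1,-12,0,0,0,0,0,-1,-15,0,0,0,0,0,-9,-15,0,0,0,0,0,-9,-15,0,0,0,0,0,-9,-15,0,0,0,0,0,-9,-15,0,0,0,0,0,-9,-15,0,0,0,0]'
python3 look.py g
```

```text
clock: 9.32
position: [0.4347, 0.2133, 0.2306]
ee_rot: [0.824, 0.566, 0.0, 0.0]
ft_force: [-0.8, 0.7, -0.2]
grip_width: 0.003
9.32 [0.4347 0.2133 0.2306] [0.824 0.566 0.    0.   ] [-0.8  0.7 -0.2] 0.0
side jar [([0.613, 0.139, 0.002], 0.92), ([0.552, 0.173, 0.041], 0.3)]
side lid_press [([0.55, 0.17, 0.041], 0.5)]
side lever_tab [([0.551, 0.173, 0.04], 0.45)]
top jar [([0.612, 0.145, -0.002], 0.73)]
top lid_press [([0.593, 0.154, 0.11], 0.97)]
top lever_tab [([0.55, 0.17, 0.041], 0.56)]
```

View pics/g.png

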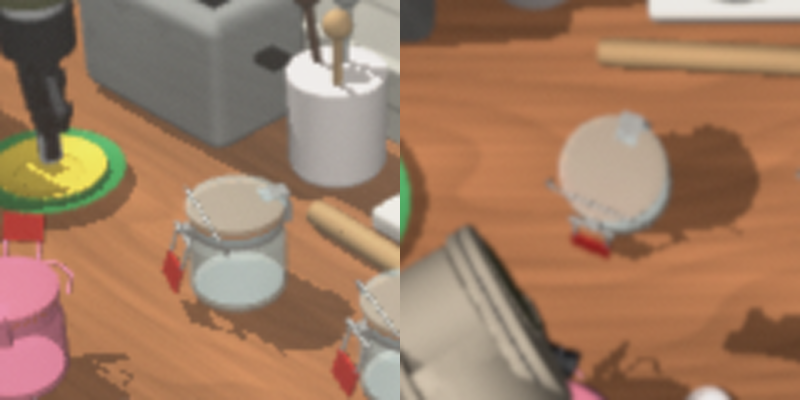

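The lid is shut, and the tab hangs down the jar's front at (173,270) in the side view and (590,243) in the top view. The jar stands where it was, and the hand is clear.

```bash
python3 -c "from workcell import *; print(hand_in())"
```

```text
the job is handed in; nothing more can be done
None
```

The open jar's lid is now shut and its red lever is snapped over into the clamped position. I handed the job in at about 9.3 s, with the hand clear of everything.

- **Lid:** I pressed it down with the closed fingertips. The reaction rose to about 33 N with no further travel at the shut height, and the press point then measured 0.110–0.112 m up, against 0.114 m expected.
- **Lever:** I pushed the tab down along its arc until it snapped past centre. It now measures 0.041 m up in both views, which is what the clamped angle of 72° below level should give.
- **Jar:** Its position agrees with the first measurement within the networks' error of about 4 mm, and it stands upright. The last hand force reading was about 1 N, which is sensor noise.
- **Disagreements:** In the last side picture the lid-point network marked the tab instead (confidence 0.5). I took that as a misdetection, because the top view and the picture both show the lid flat.
- **Not checked:** I did not measure the bystanders again after the moves. The hand only came near the open jar, and touched only its lid and lever.

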